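# Put the tongued steel plate home in its kit-tray nest

## Task

Take the steel plate with the tongue out of the comb rack and lay it flat on the bench, letting go of it, so that you can take it again by its long sides. Then lay it flat in the empty nest of the kit tray, tongue towards the keeper bar, slide it fully home so that the tongue goes under the bar and the shoulders meet their stops, and let go. Leave the other parts and the carton where they are.

Things in the scene. Friction and masses are not known exactly. Their poses are not given: they have to be found in the camera images.
- plate: flat bare steel plate, 0.42 kg, 10 mm thick: main part 100 x 44 mm, two bolt holes, and a tongue 28 mm wide, 40 mm long, on the middle of one short end (8 mm shoulders beside it). Both faces alike. Origin: centre of the main part, mid-thickness. x along it to the tongue, y through the thickness, z across the width. Starts on edge in a rack slot, z up, origin 36 mm up, top edge 58 mm up
- plate_tip (a point): middle of the tongue's end face, 90 mm from the plate's origin along its x. The plate's centre of mass is 14 mm from the origin towards the tongue. Flat on the bench the plate's origin is 5 mm up, either face down
- rack: timber comb rack, fixed: 200 mm (y) x 70 mm (x), two combs 18 mm thick at x = -26 and 26 mm joined by two rods at y = -32 and 32 mm, comb tops 30 mm up. Three open-topped slots along x at y = -64, 0, 64 mm, 13 mm wide, slot floor 14 mm up; a steel part stands on edge in each, in any order. Origin: centre of underside, on the bench, z up
- tray: low grey metal tray, fixed, 214 x 214 mm, rim 18 mm, floor 4 mm above the bench; holds two equal dark grey plastic nests 84 mm apart (along its y), one full and one empty, either way round. Origin: centre of underside, z up. It stands left or right of the robot and the rack on the other side; the bench between them is clear for at least 200 mm
- nest: the empty nest, fixed in the tray: dark grey plastic, 196 (x) x 72 mm (y). Origin: centre of underside, 4 mm above the bench; x along the pocket to the keeper bar, z up. Pocket floor z = 6 mm, from the rear wall at x = -90 to the shoulder stops at x = 56 mm, 50 mm wide between ribs of top z = 16 mm. No ribs from x = -54 to 36 mm: there fingers have 57 mm free either side of the middle line
- nest_bar (a point): middle of the keeper bar's near lower edge, at nest x = 66, y = 0, z = 19 mm. The fixed aluminium bar runs from here to x = 98 mm over the whole width, 5 mm thick with screw heads 3 mm higher. The tongue slot under it is 13 mm high and 32 mm wide, from the stops at x = 56 mm (mouth flared to 39 mm over its first 5 mm) to x = 98 mm
- nest_lay (a point): where the plate's origin is when the plate is laid down behind the keeper bar: nest x = -32, y = 0, z = 11 mm; 7 mm farther back or 5 mm nearer the bar also goes straight down
- nest_home (a point): where the plate's origin is when the plate is fully home, shoulders on the stops and tongue under the bar: nest x = 6, y = 0, z = 11 mm (38 mm on from nest_lay); the tongue's tip is then at x = 96 mm
- mate: bystander: an equal tongued plate already home in the other nest, flat. Origin at the centre of its main part, x to its tongue, z up
- strap: bystander in the rack: plain steel bar without tongue, 150 x 40 x 10 mm, on its long edge, top edge 54 mm above the bench. Origin at its centre; x along its length, y through its thickness
- pad: bystander in the rack: short steel plate 76 x 44 x 10 mm with one 16 mm hole, on its long edge, top edge 58 mm above the bench. Origin at its centre; x along its length, y through its thickness
- bolts: bystander: closed cardboard carton of bolts on the bench beyond the clear middle, 85 (x) x 120 (y) x 59 mm, 1.6 kg. Origin: centre of its underside
Not all that is in view belongs to the job. What is shaped like the plate but blue is not meant. What is shaped like the nest but orange is not meant.

How it is judged (in metres and radians):
On the way:
1. the plate lies flat on the bench, let go of (angle between the y axis of plate and the z axis of nest, either way round below 0.1 rad and height (world z) of plate below 0.008 m and contact force between the fingers and plate below 0.3 N), for 0.2 s.
At the end, for the whole second after the job is handed in: Plate flat (0.08 rad) on the floor of the nest that was empty, tongue under the keeper bar, shoulders within 4 mm of their stops, sideways within 5 mm (tip) and 6 mm (middle), height within 3 mm, released and at rest; the other plate, bar, pad and carton within 20 mm of where they were (angle between the y axis of plate and the z axis of nest, either way round below 0.08 rad and contact force between the fingers and plate below 0.3 N and linear speed of plate below 0.02 m/s and angular speed of plate below 0.2 rad/s and x of plate_tip in the frame of nest between 0.092 and 0.1 m and y of plate_tip in the frame of nest between -0.005 and 0.005 m and z of plate_tip in the frame of nest between 0.008 and 0.014 m and y of plate in the frame of nest between -0.006 and 0.006 m and z of plate in the frame of nest between 0.008 and 0.014 m); the robot touches nothing.
It fails at once if the plate already in the other nest is shifted (distance of mate from where it was at the start of the episode above 0.02 m).
It fails at once if the plain bar in the rack is shifted (distance of strap from where it was at the start of the episode above 0.02 m).
It fails at once if the short plate in the rack is shifted (distance of pad from where it was at the start of the episode above 0.02 m).
It fails at once if the carton of bolts is pushed away (distance of bolts from where it was at the start of the episode above 0.02 m).
It also fails if it takes over 59 s, if anything falls off the work surface, if the arm or the gripper's body presses on something with over 40 N, if the wrist force passes 120 N, or if a joint passes its speed limit or range.

## Robot

A 7-joint arm with a two-finger parallel gripper is mounted at the origin on the work surface. World frame = base frame: x ahead of the robot, y to its left, z up, the work surface at z = 0. Lengths are in m, angles in degrees, forces in N, time in s.
With the tool pointing down it reaches from about 0.425 to 0.875 m from the base axis. Payload 8.4 kg.
Tool frame: the origin (TCP) lies on the centre line of the jaws, within the pads' length; the fingertips stand 8 mm ahead of it and the grasp point (between the pads) lies 11 mm behind it; x points along the fingers, y is the direction in which the jaws open and shut, and the axes are right-handed (so a half turn about x gives the same grasp; the last joint's range is limited). The gripper opens to 87 mm and grips with 3 to 60 N. Pads are 19 mm wide; open, the fingers measure 117 mm over their backs; the gripper's body (75 mm by 190 mm) begins 51 mm behind the grasp point.
Start: joints at [-5.684, 19.091, 2.286, 83.961, -0.768, 76.965, -3.352], TCP at [0.65, -0, 0.197] pointing down, gripper open.
Joint ranges: [-147.57, 147.57], [-21.85, 119.76], [-74.77, 79.35], [14.55, 137.4], [-85.83, 265.84], [4.83, 119.75], [-152.11, 152.11]. Speed limits (degrees/s): [127.2, 127.2, 159.86, 159.86, 180, 180, 180].

## Interface

Orientations are given as [roll, pitch, yaw] about the fixed x, y, z axes, in that order (R = Rz(yaw) Ry(pitch) Rx(roll)).
In Python, from workcell import r gives the robot as it stands.
- The arm moves only by the tool drive_tool, never from a script. Its argument "commands" is a list of rows, each an object of numbers: "x", "y", "z": the shift along the tool's x, y, z in cm; "yaw": the turn about the tool's x in rad; "claw": the finger opening in cm, from 0 to 8.7. In form: [{"x": .., "y": .., "z": .., "yaw": .., "claw": ..}, ...]. A call has exactly 8 rows; each row is the pose to reach, as a shift and turn from the pose measured when the call began, along the tool's axes at that moment; what a row does not reach only later rows make up. A row lasts 1/8 s, in which the tool goes at most 62.5 mm and 10.7 degrees, less where a joint would pass 70% of its speed; a pose out of reach is approached as far as the arm can. A call with a gripper value outside its range is refused whole. The fingers move at their own pace and stop on an object; "force" is the grip in N (left out, the last holds). Time passes only in rows, so rows that repeat a pose let the fingers close, or fill a call up. It gives the time, the measured TCP pose, the force and the opening at its end, in the units of the state.
- r.sense(): the state, without advancing time (a new reading comes with each control period).
- r.camera(name): name is "scene" or "side" or "wrist"; returns a dict with "color" (420x560x3 uint8, red, green, blue), "fovy" (degrees; the focal length in pixels is half the picture's height over the tangent of half this angle, whatever the lens; pixels are square), "cx", "cy" (the principal point, pixels), "R" (3x3) and "t" (3): a world point X has camera coordinates R X + t. Camera axes: x right, y down, z forward; pixel columns grow to the right and rows downward; lengths in m; the calibration is good to about 2 mm. A picture is of the moment at which its call begins. There is no depth.
- r.sign_off(): hands the job in, once; it reports no verdict.
Trained networks look in a picture, given as the dict that the camera call returned (one of the last four; its "shot" number tells which), for a name from the list of things; names that differ only in an ending like _2 or _b are one class to them, and where a whole thing is asked for, a point or a joint stands for the part that bears it (a point fixed in the world has none). Each returns a list of dicts, best first, with "conf" (0 to 1); they miss things now and then, are a little off and sometimes report something else, mostly with a low value. They report only what shows in the picture. A call takes as long as a camera call. They do not tell look-alikes from the thing itself.
- r.silhouettes(thing, picture): "mask" (420x560 bool, what is visible of it) and "bbox" ([left, top, right, bottom] in pixels, round what is visible of it).
- r.pinpoint(thing, picture): "point" ([row, column] in pixels: a listed point, or the origin of a listed thing).
The state is a dict: "time_s": time; "q": joint angles; "dq": joint speeds; "tau": joint torques, N m; "tool_pos": TCP position; "tool_rot": TCP orientation; "contact_force": force on the tool from outside, world axes, zero at the start; "torque": the same for the moment, N m; "gripper_width": finger opening in m.
Only numpy, scipy, OpenCV 4.12 (cv2) and the standard library are available. Lean on these libraries where they do the work, as an engineer would, in place of code of your own. Each camera call takes 0.05 s, during which the arm holds its last target. There are 200 camera calls.

## Working session

There is one attempt and no reset: what is moved stays moved. The work goes in short steps, Python scripts to look and compute and a tool call to move; the robot and the scene stay as the last step left them, time stands still between calls to the robot, and variables do not carry over. Pictures are saved under pics/ and viewed, about 8 in all and at most 12, crops included, and the job is handed in when it is done.

Besides the shell and the picture viewer there is one more tool, called after "Emit:" as name([rows], argument=value, ...), one row to a line, values as JSON. drive_tool: Moves the arm, as the interface text tells. Its arguments: {"type":"object","properties":{"commands":{"type":"array","items":{"type":"object","properties":{"x":{"type":"number"},"y":{"type":"number"},"z":{"type":"number"},"yaw":{"type":"number"},"claw":{"type":"number"}}}},"force":{"type":"number"}},"required":["commands"]}

```bash
mkdir -p pics; cat > h.py <<'E'
import numpy as np, cv2
from workcell import r
def ray(c,px):
    f=c["color"].shape[0]/2/np.tan(np.radians(c["fovy"])/2)
    d=np.array([(px[1]-c["cx"])/f,(px[0]-c["cy"])/f,1.]); R=np.array(c["R"]);t=np.array(c["t"])
    return -R.T@t, R.T@d
def atz(c,px,z):
    o,d=ray(c,px); return o+d*(z-o[2])/d[2]
def proj(c,X):
    f=c["color"].shape[0]/2/np.tan(np.radians(c["fovy"])/2)
    p=np.array(c["R"])@np.array(X)+np.array(c["t"]); return p[1]/p[2]*f+c["cy"],p[0]/p[2]*f+c["cx"]
def tri(c1,p1,c2,p2):
    (o1,d1),(o2,d2)=ray(c1,p1),ray(c2,p2)
    s=np.linalg.lstsq(np.stack([d1,-d2],1),o2-o1,rcond=None)[0]
    a,b=o1+s[0]*d1,o2+s[1]*d2; return (a+b)/2,np.linalg.norm(a-b)
def save(c,n,crop=None,k=1):
    im=c["color"][:,:,::-1]
    if crop: im=im[crop[0]:crop[1],crop[2]:crop[3]]
    cv2.imwrite("pics/"+n,cv2.resize(im,None,fx=k,fy=k,interpolation=cv2.INTER_CUBIC))
E
python3 - <<'E'
from h import *
np.set_printoptions(precision=3,suppress=True)
cs={n:r.camera(n) for n in("scene","side")}
cv2.imwrite("pics/a.png",cv2.resize(np.hstack([cs[n]["color"][:,:,::-1] for n in cs]),(800,300)))
save(cs["scene"],"scene.png",None,1.4)
Z=dict(plate=.036,plate_tip=.036,rack=0,tray=0,nest=.004,nest_bar=.023,nest_lay=.015,nest_home=.015,mate=.015,strap=.034,pad=.036,bolts=0)
for th,z in Z.items():
  for n,c in cs.items():
    for d in r.pinpoint(th,c)[:3]: print(th,n,round(d["conf"],2),np.round(d["point"]),atz(c,d["point"],z))
s=r.sense();print(s)
E
```

```text
plate scene 0.96 [198. 126.] [ 0.67  -0.459  0.036]
plate scene 0.58 [193. 197.] [ 0.54  -0.328  0.036]
plate side 0.83 [328. 410.] [ 0.648 -0.489  0.036]
plate side 0.63 [285. 339.] [ 0.553 -0.321  0.036]
plate side 0.51 [147. 250.] [0.541 0.216 0.036]
plate_tip scene 0.8 [210. 180.] [ 0.632 -0.3    0.036]
plate_tip scene 0.78 [202. 153.] [ 0.642 -0.387  0.036]
plate_tip side 0.88 [262. 364.] [ 0.645 -0.287  0.036]
plate_tip side 0.78 [302. 385.] [ 0.634 -0.406  0.036]
rack scene 0.61 [213. 220.] [ 0.538 -0.25   0.   ]
rack scene 0.46 [289. 428.] [0.509 0.317 0.   ]
rack scene 0.44 [202. 242.] [ 0.462 -0.24   0.   ]
rack side 0.76 [284. 313.] [ 0.51  -0.274  0.   ]
tray scene 0.92 [287. 404.] [0.534 0.272 0.   ]
tray side 0.65 [140. 241.] [0.538 0.291 0.   ]
nest scene 0.61 [224. 442.] [0.252 0.25  0.004]
nest scene 0.56 [280. 386.] [0.539 0.233 0.004]
nest side 0.78 [150. 250.] [0.545 0.236 0.004]
nest side 0.61 [172. 159.] [0.264 0.261 0.004]
nest_bar scene 0.59 [230. 434.] [0.321 0.253 0.023]
nest_bar scene 0.57 [292. 377.] [0.607 0.241 0.023]
nest_bar scene 0.34 [287. 428.] [0.5
[... 842 characters left out ...]
scene 0.52 [285. 405.] [0.569 0.285 0.036]
pad side 0.53 [255. 303.] [ 0.513 -0.205  0.036]
pad side 0.38 [156. 237.] [0.49  0.198 0.036]
bolts scene 0.94 [279. 246.] [ 0.712 -0.021  0.   ]
bolts side 0.66 [188. 336.] [ 0.719 -0.009  0.   ]
{'time_s': 1.3, 'q': array([-5.682, 19.093,  2.288, 83.96 , -0.768, 76.967, -3.352]), 'dq': array([-0.106, -0.057, -0.09 , -0.049,  0.058, -0.02 ,  0.006]), 'tau': array([ -0.   , -65.613,   1.333, -40.406,  -0.06 ,   0.035,  -0.   ]), 'tool_pos': array([ 0.65 , -0.   ,  0.197]), 'tool_rot': array([ -88.884,   89.995, -178.89 ]), 'contact_force': array([-0.402, -0.562,  1.15 ]), 'torque': array([-0.02 , -0.006,  0.051]), 'gripper_width': 0.08680273615117}
```

View pics/scene.png

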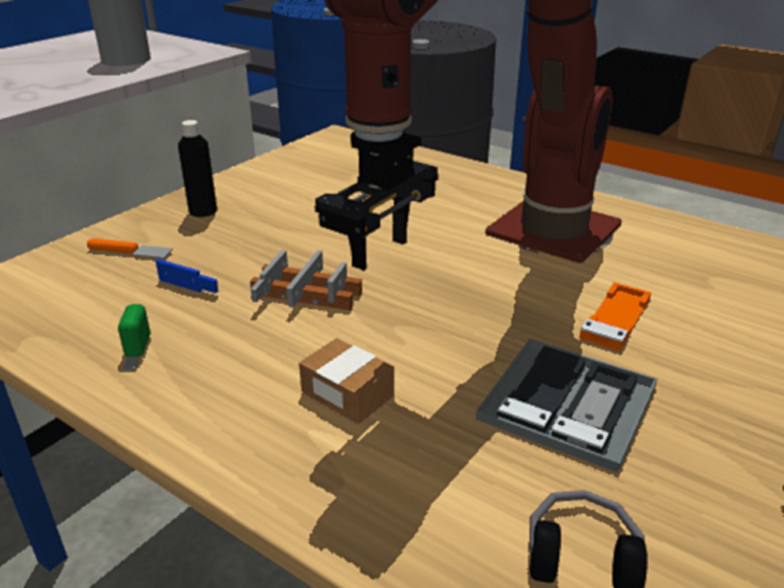

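Candidates for the plate (scene pixels, row/col): grey part in the rack's left slot at about (196,192), and a blue look-alike at about (198,132), which is excluded. For the nest: dark grey pocket in the tray at (280,386), and an orange look-alike at (224,442), also excluded. I'll move over the rack and confirm with an enlarged wrist view.

Emit:
drive_tool([
  {"z": 4, "y": -1.5, "yaw": 0.15, "claw": 5},
  {"z": 8, "y": -3, "yaw": 0.3, "claw": 5},
  {"z": 12, "y": -4.5, "yaw": 0.45, "claw": 5},
  {"z": 16, "y": -6, "yaw": 0.6, "claw": 5},
  {"z": 20, "y": -7.5, "yaw": 0.75, "claw": 5},
  {"z": 24, "y": -8.5, "yaw": 0.9, "claw": 5},
  {"z": 28, "y": -9, "yaw": 1.05, "claw": 5},
  {"z": 29, "y": -9, "yaw": 1.22, "claw": 5},
])

```text
invalid input at $.commands[0]: expected keys x, y, z, yaw, claw
```

```bash
python3 - <<'E'
from h import *
np.set_printoptions(precision=3,suppress=True)
c=r.camera("wrist"); save(c,"w1.png",None,1.4)
for th,z in dict(plate=.036,plate_tip=.036,strap=.034,pad=.036,rack=0).items():
    for d in r.pinpoint(th,c)[:3]: print(th,round(d["conf"],2),np.round(d["point"]),atz(c,d["point"],z))
    for d in r.silhouettes(th,c)[:2]: print(" sil",round(d["conf"],2),d["bbox"])
s=r.sense();print(s["time_s"],s["tool_pos"],s["tool_rot"],s["q"])
E
```

```text
sil 0.27 [83.8, 0.6, 266.5, 21.4]
strap 0.77 [359. 195.] [ 0.53  -0.266  0.034]
 sil 0.58 [186.2, 335.2, 243.9, 360.7]
pad 0.58 [324. 178.] [ 0.511 -0.2    0.036]
 sil 0.72 [165.9, 314.1, 203.8, 342.9]
rack 0.78 [339. 198.] [ 0.526 -0.259  0.   ]
 sil 0.86 [163.0, 315.1, 217.9, 358.5]
1.85 [ 0.65  -0.     0.197] [-103.417   89.996  166.578] [-5.684 19.091  2.288 83.961 -0.769 76.967 -3.353]
```

View pics/w1.png

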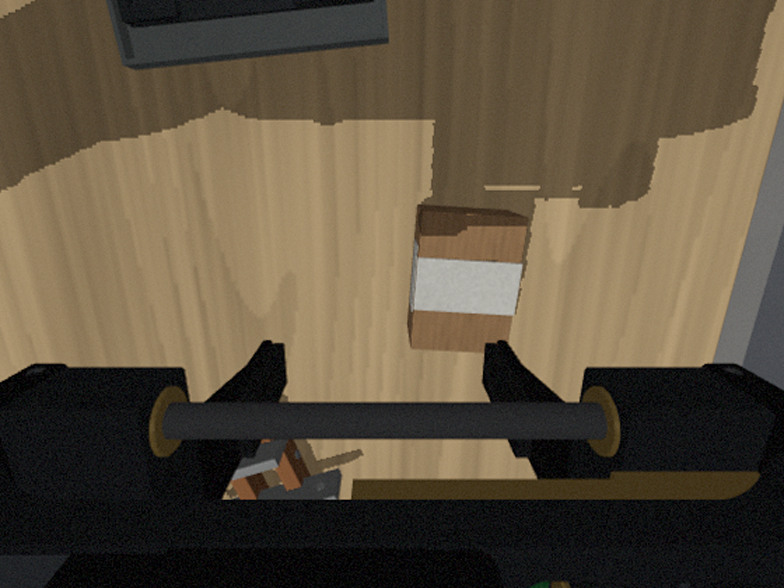

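The image shows only the carton (row ~190, col ~330) and the rack's edge at lower left. The move was refused because every key is needed in each row.

Emit:
drive_tool([
  {"x": 0, "z": 5, "y": -2, "yaw": 0.15, "claw": 5},
  {"x": 0, "z": 10, "y": -4, "yaw": 0.3, "claw": 5},
  {"x": 0, "z": 15, "y": -7, "yaw": 0.45, "claw": 5},
  {"x": 0, "z": 20, "y": -10, "yaw": 0.6, "claw": 5},
  {"x": 0, "z": 25, "y": -12, "yaw": 0.75, "claw": 5},
  {"x": 0, "z": 30, "y": -14, "yaw": 0.9, "claw": 5},
  {"x": 0, "z": 34, "y": -16, "yaw": 1.05, "claw": 5},
  {"x": 0, "z": 34.5, "y": -16, "yaw": 1.22, "claw": 5},
])

```text
time_s: 2.85
tool_pos: [0.4872, -0.3492, 0.1975]
tool_rot: [58.2, 89.9, -102.4]
contact_force: [-0.5, -0.2, 0.2]
gripper_width: 0.0501
```

```bash
cat > w.py <<'E'
from h import *
import sys
np.set_printoptions(precision=3,suppress=True)
c=r.camera("wrist"); save(c,sys.argv[1],None,1.4)
Z=dict(plate=.036,plate_tip=.036,strap=.034,pad=.036,rack=0)
if len(sys.argv)>2: Z=eval(sys.argv[2])
for th,z in Z.items():
    for d in r.pinpoint(th,c)[:3]: print(th,round(d["conf"],2),np.round(d["point"]),atz(c,d["point"],z))
s=r.sense();print(s["time_s"],s["tool_pos"],s["tool_rot"][2]-s["tool_rot"][0],s["q"])
E
python3 w.py w2.png
```

```text
plate 0.73 [131. 276.] [ 0.552 -0.328  0.036]
plate 0.57 [ 90. 430.] [ 0.65  -0.476  0.036]
plate_tip 0.85 [ 43. 272.] [ 0.636 -0.294  0.036]
plate_tip 0.6 [ 75. 351.] [ 0.635 -0.386  0.036]
strap 0.78 [132. 219.] [ 0.529 -0.266  0.034]
pad 0.73 [129. 160.] [ 0.51  -0.202  0.036]
rack 0.74 [128. 221.] [ 0.53  -0.262  0.   ]
3.15 [ 0.491 -0.344  0.197] 200.3735571548857 [ 12.337  13.48   22.028  92.322  -5.205  75.219 -34.479]
```

View pics/w2.png

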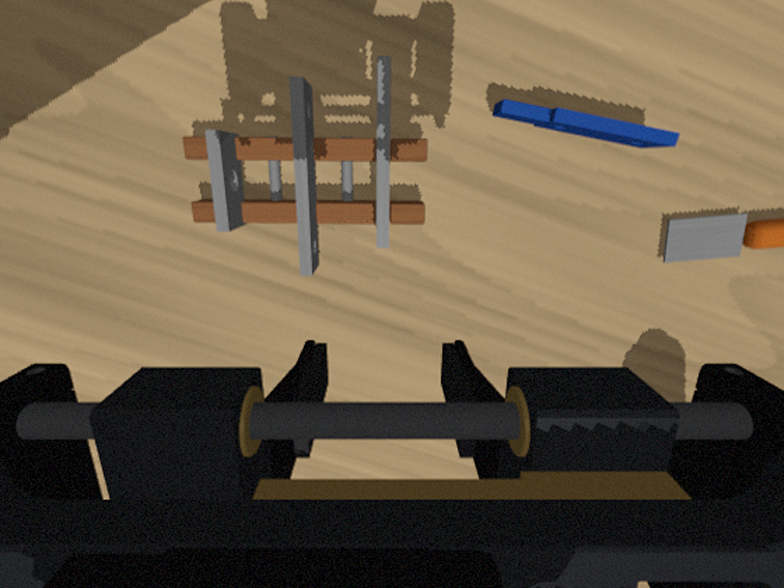

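Looking from above, three steel parts stand in the rack: short with a hole at view (225,180), long in the middle at (303,175), long on the right at (383,150). The blue look-alike lies outside, and the orange one is elsewhere. Which long one carries the tongue needs an enlarged crop.

```bash
python3 - <<'E'
from h import *
w=cv2.imread("pics/w2.png")[30:300,180:460]
a=r.camera("scene");b=r.camera("side")
save(a,"t.png",(170,225,170,265),4);A=cv2.imread("pics/t.png")
save(b,"t.png",(230,310,275,375),4);B=cv2.imread("pics/t.png")
W=np.zeros((600,800,3),np.uint8)
W[:220,:380]=A;W[220:540,:400]=B;w=cv2.resize(w,(400,386));W[:386,400:]=w
cv2.imwrite("pics/crop.png",W)
E
```

```text
(no output)
```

View pics/crop.png

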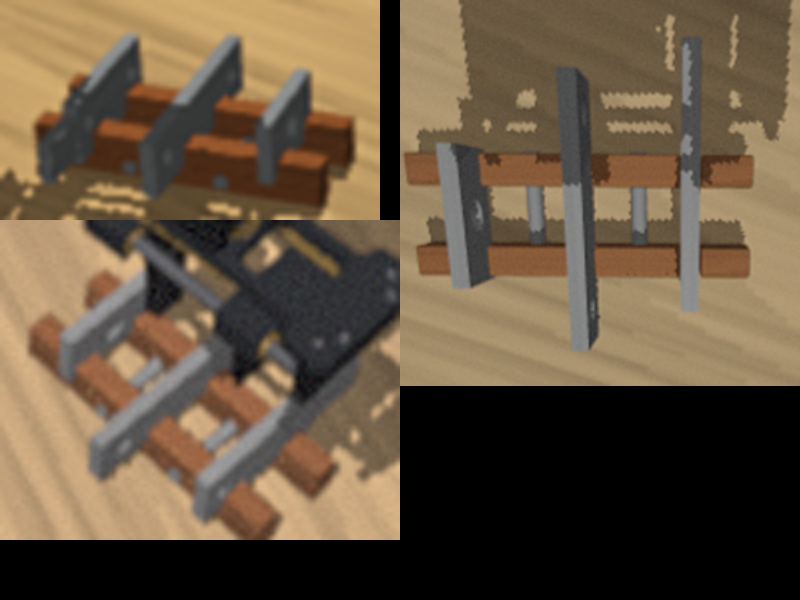

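The enlarged crop settles it. The scene-left part (crop ~(85,110)) has the stepped tongue at its +x end, so it is the plate. The middle one is a plain straight bar and the right one is short.

```bash
cat >> h.py <<'E'
from scipy.spatial.transform import Rotation as Ro
def go(p,yaw=None):
    s=r.sense();R=Ro.from_euler("xyz",s["tool_rot"],degrees=True).as_matrix()
    yd=np.degrees(np.arctan2(R[1,1],R[0,1]))
    d=R.T@(np.array(p)-s["tool_pos"])*100
    print("t",round(s["time_s"],2),"pos",np.round(s["tool_pos"],4),"yDir",round(yd,1),"shift cm",np.round(d,2))
    if yaw is not None: print("turn rad",np.round(np.radians((yd-yaw+90)%180-90),3))
E
python3 - <<'E'
from h import *
c=r.camera("wrist")
im=c["color"].astype(int)
for row in (60,90,120,140,150,160,165,170):
    seg=im[row,255:295]; grey=np.where(abs(seg[:,0]-seg[:,2])<18)[0]+255
    p=[atz(c,(row,x),.058) for x in (grey.min(),grey.max())] if len(grey) else 0
    print(row,grey.min() if len(grey) else 0,grey.max() if len(grey) else 0,np.round(p,3).tolist())
for row in range(168,182): print(row,im[row,273],np.round(atz(c,(row,273),.058),3))
go((.561,-.325,.1),-70)
E
```

```text
60 275 284 [[0.62, -0.297, 0.058], [0.624, -0.305, 0.058]]
90 274 283 [[0.594, -0.306, 0.058], [0.597, -0.314, 0.058]]
120 255 281 [[0.558, -0.297, 0.058], [0.568, -0.323, 0.058]]
140 255 282 [[0.539, -0.304, 0.058], [0.549, -0.331, 0.058]]
150 273 281 [[0.535, -0.326, 0.058], [0.538, -0.334, 0.058]]
160 273 281 [[0.525, -0.33, 0.058], [0.528, -0.338, 0.058]]
165 273 281 [[0.52, -0.332, 0.058], [0.523, -0.34, 0.058]]
170 273 280 [[0.514, -0.334, 0.058], [0.517, -0.341, 0.058]]
168 [138 142 141] [ 0.516 -0.333  0.058]
169 [138 140 141] [ 0.515 -0.333  0.058]
170 [135 139 140] [ 0.514 -0.334  0.058]
171 [140 141 143] [ 0.513 -0.334  0.058]
172 [137 144 142] [ 0.512 -0.334  0.058]
173 [138 142 141] [ 0.511 -0.335  0.058]
174 [136 139 141] [ 0.51  -0.335  0.058]
175 [141 141 144] [ 0.509 -0.336  0.058]
176 [140 142 143] [ 0.508 -0.336  0.058]
177 [136 139 142] [ 0.507 -0.336  0.058]
178 [137 139 141] [ 0.506 -0.337  0.058]
179 [139 143 143] [ 0.505 -0.337  0.058]
180 [140 141 141] [ 0.504 -0.338  0.058]
181 [159 148 130] [ 0.502 -0.338  0.058]
t 3.3 pos [ 0.4903 -0.3444  0.1972] yDir -69.8 shift cm [ 9.72  0.63 -7.3 ]
turn rad 0.004
```

Emit:
drive_tool([
  {"x": 0, "y": 0.2, "z": -4, "yaw": 0, "claw": 5},
  {"x": 3, "y": 0.2, "z": -7.3, "yaw": 0, "claw": 5},
  {"x": 7, "y": 0.2, "z": -7.3, "yaw": 0, "claw": 5},
  {"x": 10, "y": 0.2, "z": -7.3, "yaw": 0, "claw": 5},
  {"x": 12, "y": 0.2, "z": -7.3, "yaw": 0, "claw": 5},
  {"x": 12, "y": 0.2, "z": -7.3, "yaw": 0, "claw": 5},
  {"x": 12, "y": 0.2, "z": -7.3, "yaw": 0, "claw": 5},
  {"x": 12, "y": 0.2, "z": -7.3, "yaw": 0, "claw": 5},
])

```text
time_s: 4.3
tool_pos: [0.5603, -0.3214, 0.0787]
tool_rot: [141.3, 89.9, -18.5]
contact_force: [0.3, -0.7, 1.3]
gripper_width: 0.0498
```

```bash
python3 - <<'E'
from h import *
c=r.camera("wrist");save(c,"w3.png",None,1.2)
go((.560,-.321,.042),-70)
E
```

```text
t 4.35 pos [ 0.5602 -0.3213  0.0785] yDir -69.8 shift cm [ 3.65 -0.04  0.01]
turn rad 0.004
```

View pics/w3.png

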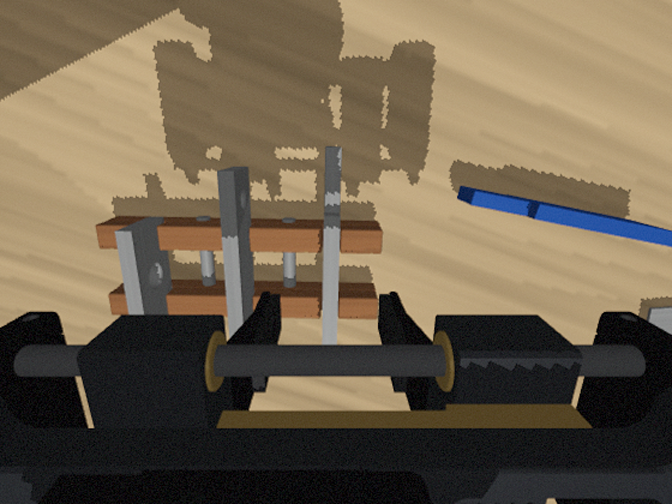

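The plate (view col ~332) sits centred between the fingertips (cols ~272 and ~390), and the neighbours are clear. Now I'll descend and close.

Emit:
drive_tool([
  {"x": 1.5, "y": 0, "z": 0, "yaw": 0, "claw": 5},
  {"x": 3, "y": 0, "z": 0, "yaw": 0, "claw": 5},
  {"x": 3.6, "y": 0, "z": 0, "yaw": 0, "claw": 5},
  {"x": 3.6, "y": 0, "z": 0, "yaw": 0, "claw": 5},
  {"x": 3.6, "y": 0, "z": 0, "yaw": 0, "claw": 0},
  {"x": 3.6, "y": 0, "z": 0, "yaw": 0, "claw": 0},
  {"x": 3.6, "y": 0, "z": 0, "yaw": 0, "claw": 0},
  {"x": 3.6, "y": 0, "z": 0, "yaw": 0, "claw": 0},
], force=45)

```text
time_s: 5.35
tool_pos: [0.5603, -0.3214, 0.0426]
tool_rot: [143.4, 89.9, -16.3]
contact_force: [-0.0, -0.3, -0.1]
gripper_width: 0.0175
```

Emit:
drive_tool([
  {"x": 0, "y": 0, "z": 0, "yaw": 0, "claw": 0},
  {"x": -1, "y": 0, "z": 0, "yaw": 0, "claw": 0},
  {"x": -2.5, "y": 0, "z": 0, "yaw": 0, "claw": 0},
  {"x": -4, "y": 0, "z": 0, "yaw": 0, "claw": 0},
  {"x": -5.5, "y": 0, "z": 0, "yaw": 0, "claw": 0},
  {"x": -7, "y": 0, "z": 0, "yaw": 0, "claw": 0},
  {"x": -9, "y": 0, "z": 0, "yaw": 0, "claw": 0},
  {"x": -9, "y": 0, "z": 0, "yaw": 0, "claw": 0},
])

```text
time_s: 6.35
tool_pos: [0.5612, -0.322, 0.1349]
tool_rot: [139.0, 89.7, -20.7]
contact_force: [-0.0, 0.3, -0.6]
gripper_width: 0.0006
```

```bash
python3 - <<'E'
from h import *
c=r.camera("scene");b=r.camera("side");w=r.camera("wrist")
for n,k,z in(("nest_home",c,.015),("nest_lay",c,.015),("nest_bar",c,.023),("nest_home",b,.015),("nest_lay",b,.015),("nest_bar",b,.023)):
  for d in r.pinpoint(n,k)[:2]:print(n,round(d["conf"],2),np.round(atz(k,d["point"],z),3))
go((.53,0,.13),-90)
print(r.sense()["contact_force"],r.sense()["gripper_width"])
E
```

```text
nest_home 0.88 [0.538 0.235 0.015]
nest_home 0.79 [0.254 0.246 0.015]
nest_lay 0.85 [0.23  0.248 0.015]
nest_lay 0.66 [0.517 0.234 0.015]
nest_bar 0.77 [0.612 0.246 0.023]
nest_bar 0.69 [0.343 0.26  0.023]
nest_home 0.81 [0.545 0.225 0.015]
nest_home 0.74 [0.268 0.257 0.015]
nest_lay 0.67 [0.51  0.227 0.015]
nest_lay 0.61 [0.223 0.253 0.015]
nest_bar 0.93 [0.603 0.24  0.023]
nest_bar 0.7 [0.326 0.247 0.023]
t 6.8 pos [ 0.5599 -0.3212  0.1322] yDir -69.8 shift cm [  0.2  -31.17  -8.31]
turn rad 0.353
[-1.54008746  0.67214719  0.21017128] 0.00048084732664762026
```

The fingers were slower than I allowed and came up empty. I'll reopen, descend again and wait longer, after checking that the plate stayed in its slot.

Emit:
drive_tool([
  {"x": 2, "y": 0, "z": 0, "yaw": 0, "claw": 4},
  {"x": 4, "y": 0, "z": 0, "yaw": 0, "claw": 4},
  {"x": 5.3, "y": 0, "z": 0, "yaw": 0, "claw": 4},
  {"x": 5.3, "y": 0, "z": 0, "yaw": 0, "claw": 4},
  {"x": 5.3, "y": 0, "z": 0, "yaw": 0, "claw": 4},
  {"x": 5.3, "y": 0, "z": 0, "yaw": 0, "claw": 4},
  {"x": 5.3, "y": 0, "z": 0, "yaw": 0, "claw": 4},
  {"x": 5.3, "y": 0, "z": 0, "yaw": 0, "claw": 4},
])

```text
time_s: 7.8
tool_pos: [0.5602, -0.3213, 0.0795]
tool_rot: [144.9, 89.9, -14.9]
contact_force: [0.7, 0.4, -0.1]
gripper_width: 0.0399
```

```bash
python3 - <<'E'
from h import *
c=r.camera("wrist");save(c,"w4.png",None,1.2)
go((.560,-.321,.042),-70);print(r.sense()["gripper_width"])
E
```

```text
t 7.85 pos [ 0.5601 -0.3213  0.0794] yDir -69.8 shift cm [ 3.74 -0.04  0.  ]
turn rad 0.004
0.03991704415768405
```

View pics/w4.png

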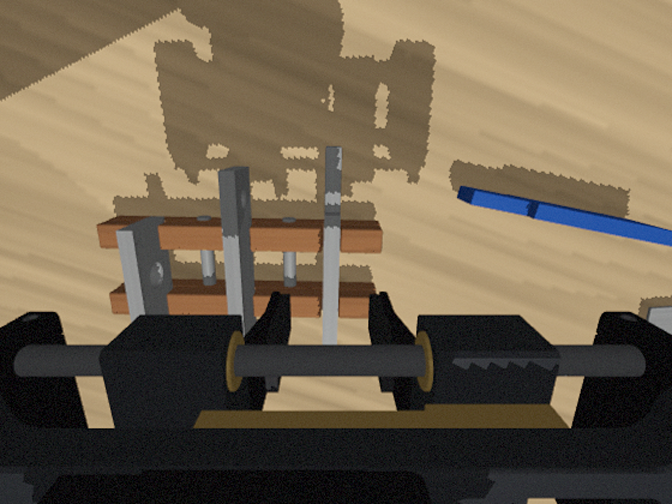

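The plate still stands in its slot, centred between the fingers (col ~332).

Emit:
drive_tool([
  {"x": 2, "y": 0, "z": 0, "yaw": 0, "claw": 3},
  {"x": 3.7, "y": 0, "z": 0, "yaw": 0, "claw": 2.5},
  {"x": 3.7, "y": 0, "z": 0, "yaw": 0, "claw": 0},
  {"x": 3.7, "y": 0, "z": 0, "yaw": 0, "claw": 0},
  {"x": 3.7, "y": 0, "z": 0, "yaw": 0, "claw": 0},
  {"x": 3.7, "y": 0, "z": 0, "yaw": 0, "claw": 0},
  {"x": 3.7, "y": 0, "z": 0, "yaw": 0, "claw": 0},
  {"x": 3.7, "y": 0, "z": 0, "yaw": 0, "claw": 0},
], force=50)

```text
time_s: 8.85
tool_pos: [0.5602, -0.3213, 0.0425]
tool_rot: [146.0, 89.9, -13.8]
contact_force: [1.7, 0.1, -0.6]
gripper_width: 0.0007
```

```bash
python3 - <<'E'
from h import *
s=r.sense();p=np.array(s["tool_pos"]);R=Ro.from_euler("xyz",s["tool_rot"],degrees=True).as_matrix()
a=r.camera("scene");b=r.camera("side");w=r.camera("wrist")
print(p,R.round(2).tolist())
ims=[]
for c,cr in((a,(150,250,130,290)),(b,(200,320,250,420)),(w,(0,420,0,560))):
    for q,col in((p,(255,0,0)),(p+R[:,0]*.008,(0,255,0)),([.551,-.323,.058],(255,255,0)),([.504,-.340,.058],(255,0,255))):
        y,x=proj(c,q);print(round(y),round(x));cv2.circle(c["color"],(int(x),int(y)),1,col,-1)
    ims.append(c["color"][cr[0]:cr[1],cr[2]:cr[3],::-1])
W=np.zeros((600,800,3),np.uint8)
W[:250,:400]=cv2.resize(ims[0],(400,250));W[250:532,:400]=cv2.resize(ims[1],(400,282));W[:300,400:]=cv2.resize(ims[2],(400,300))
cv2.imwrite("pics/d.png",W)
E
```

```text
[ 0.56023717 -0.32128605  0.04252691] [[0.0, 0.35, -0.94], [-0.0, -0.94, -0.35], [-1.0, 0.0, -0.0]]
194 193
197 194
188 195
179 202
283 341
285 341
282 339
294 325
241 275
237 275
264 272
327 272
```

View pics/d.png

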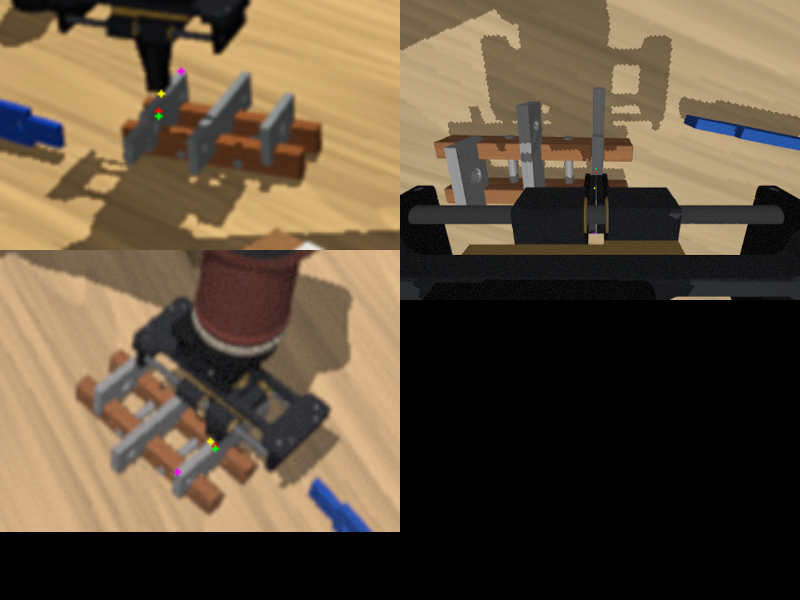

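```bash
python3 - <<'E'
from h import *
a=r.camera("scene");b=r.camera("side");w=r.camera("wrist")
f=lambda c,t,h,l,wd,s:cv2.resize(c["color"][t:t+h,l:l+wd,::-1],s,interpolation=cv2.INTER_CUBIC)
W=np.vstack([np.hstack([f(a,155,60,160,80,(400,300)),f(b,240,60,295,80,(400,300))]),np.hstack([f(w,110,225,170,300,(400,300)),np.zeros((300,400,3),np.uint8)])])
cv2.imwrite("pics/e.png",W)
for n,c in(("scene",a),("side",b),("wrist",w)):
  for d in r.pinpoint("plate",c)[:2]:print(n,round(d["conf"],2),np.round(atz(c,d["point"],.036),3))
E
```

```text
scene 0.92 [ 0.663 -0.463  0.036]
scene 0.64 [ 0.639 -0.29   0.036]
side 0.88 [ 0.543 -0.322  0.036]
side 0.69 [ 0.647 -0.491  0.036]
wrist 0.89 [ 0.55  -0.328  0.036]
wrist 0.84 [ 0.652 -0.468  0.036]
```

View pics/e.png

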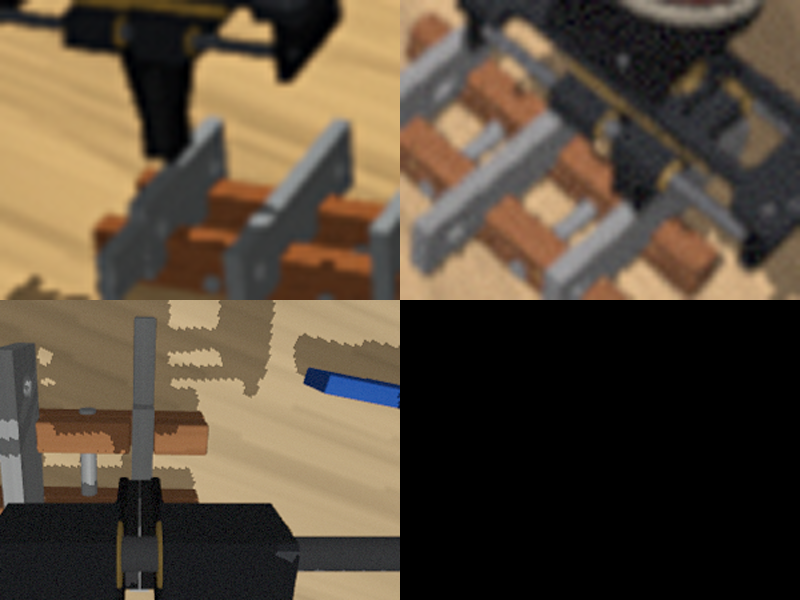

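```bash
python3 - <<'E'
from h import *
a=r.camera("scene");b=r.camera("side")
print(tri(a,(186.4,193),b,(281.4,342)),ray(a,(0,0))[0],ray(b,(0,0))[0])
s=r.sense();print(s["tool_pos"],s["q"],s["contact_force"],s["torque"])
E
```

```text
(array([ 0.55519928, -0.32677484,  0.06213433]), np.float64(0.002372704431084562)) [1.38722917 0.55571653 0.72654393] [ 0.13526559 -0.86659868  1.1422141 ]
[ 0.56018872 -0.3213012   0.04239971] [ 11.17348044  26.04446075  19.03269085  95.16246818  -9.51700762
  60.27971257 -36.62243621] [ 1.34445367 -0.72220965  0.21894949] [ 0.02938515  0.10550175 -0.01855761]
```

```bash
python3 - <<'E'
from h import *
a=r.camera("scene")
for z in (.189,.20,.21,.22,.23):
  print(z,[np.round(proj(a,(.65+s*.05,0,z))) for s in(1,-1)])
E
```

```text
0.189 [array([206., 255.]), array([187., 284.])]
0.2 [array([202., 255.]), array([182., 284.])]
0.21 [array([197., 255.]), array([178., 284.])]
0.22 [array([193., 255.]), array([174., 284.])]
0.23 [array([188., 255.]), array([169., 284.])]
```

The pictures show the true fingertips about 30 mm above where the reported TCP puts them: in the start picture, rows 189 and 173 against the predicted 206 and 187, and now z≈0.062. So the fingers closed above the plate. I'll open and go 26 mm lower.

Emit:
drive_tool([
  {"x": -0.5, "y": 0, "z": 0, "yaw": 0, "claw": 4},
  {"x": -0.5, "y": 0, "z": 0, "yaw": 0, "claw": 4},
  {"x": -0.5, "y": 0, "z": 0, "yaw": 0, "claw": 4},
  {"x": -0.5, "y": 0, "z": 0, "yaw": 0, "claw": 4},
  {"x": -0.5, "y": 0, "z": 0, "yaw": 0, "claw": 4},
  {"x": 0.5, "y": 0, "z": 0, "yaw": 0, "claw": 4},
  {"x": 1, "y": 0, "z": 0, "yaw": 0, "claw": 4},
  {"x": 1.3, "y": 0, "z": 0, "yaw": 0, "claw": 4},
])

```text
time_s: 10.45
tool_pos: [0.5599, -0.3211, 0.0286]
tool_rot: [152.1, 89.9, -7.7]
contact_force: [0.2, 1.2, -0.6]
gripper_width: 0.0397
```

Emit:
drive_tool([
  {"x": 0.4, "y": 0, "z": 0, "yaw": 0, "claw": 4},
  {"x": 0.8, "y": 0, "z": 0, "yaw": 0, "claw": 4},
  {"x": 1.2, "y": 0, "z": 0, "yaw": 0, "claw": 4},
  {"x": 1.2, "y": 0, "z": 0, "yaw": 0, "claw": 0},
  {"x": 1.2, "y": 0, "z": 0, "yaw": 0, "claw": 0},
  {"x": 1.2, "y": 0, "z": 0, "yaw": 0, "claw": 0},
  {"x": 1.2, "y": 0, "z": 0, "yaw": 0, "claw": 0},
  {"x": 1.2, "y": 0, "z": 0, "yaw": 0, "claw": 0},
], force=50)

```text
time_s: 11.45
tool_pos: [0.56, -0.3212, 0.0168]
tool_rot: [146.8, 89.9, -12.9]
contact_force: [0.0, -0.4, 0.8]
gripper_width: 0.0095
```

Gripped: the opening reads 9.5 mm. Lifting.

Emit:
drive_tool([
  {"x": 0, "y": 0, "z": 0, "yaw": 0, "claw": 0},
  {"x": -1, "y": 0, "z": 0, "yaw": 0, "claw": 0},
  {"x": -2.5, "y": 0, "z": 0, "yaw": 0, "claw": 0},
  {"x": -4, "y": 0, "z": 0, "yaw": 0, "claw": 0},
  {"x": -6, "y": 0, "z": 0, "yaw": 0, "claw": 0},
  {"x": -8, "y": 0, "z": 0, "yaw": 0, "claw": 0},
  {"x": -10, "y": 0, "z": 0, "yaw": 0, "claw": 0},
  {"x": -10, "y": 0, "z": 0, "yaw": 0, "claw": 0},
])

```text
time_s: 12.45
tool_pos: [0.561, -0.3219, 0.1192]
tool_rot: [138.8, 89.7, -20.9]
contact_force: [-0.4, 0.5, -3.3]
gripper_width: 0.0093
```

```bash
python3 - <<'E'
from h import *
w=r.camera("wrist");b=r.camera("side");a=r.camera("scene")
f=lambda c,t,h,l,wd,s:cv2.resize(c["color"][t:t+h,l:l+wd,::-1],s,interpolation=cv2.INTER_CUBIC)
cv2.imwrite("pics/f.png",np.hstack([f(a,120,120,130,160,(400,300)),f(b,180,120,270,160,(400,300))]))
go((.53,0,.09),-90)
print(r.sense()["contact_force"],r.sense()["gripper_width"])
for d in r.silhouettes("nest",a)[:2]: print(d["conf"],d["bbox"])
E
```

```text
t 12.6 pos [ 0.5594 -0.3209  0.116 ] yDir -69.7 shift cm [  2.6  -31.12  -8.35]
turn rad 0.353
[-0.32165483  0.51694605 -4.35818595] 0.009447866901037869
0.65 [414.9, 202.9, 465.9, 245.8]
0.55 [355.6, 248.9, 417.1, 310.2]
```

View pics/f.png

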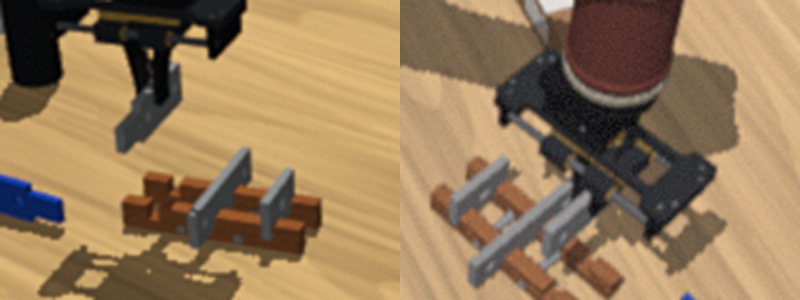

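The plate hangs on edge in the gripper, tongue towards +x, and the others stay in the rack. Next I'll carry it to the clear middle.

Emit:
drive_tool([
  {"x": 0, "y": -2, "z": -0.5, "yaw": 0, "claw": 0},
  {"x": 0, "y": -6, "z": -1.5, "yaw": 0, "claw": 0},
  {"x": 0, "y": -11, "z": -3, "yaw": 0.05, "claw": 0},
  {"x": 0, "y": -16, "z": -4, "yaw": 0.1, "claw": 0},
  {"x": 0, "y": -21, "z": -5.5, "yaw": 0.15, "claw": 0},
  {"x": 0, "y": -25, "z": -6.5, "yaw": 0.2, "claw": 0},
  {"x": 1, "y": -27, "z": -7, "yaw": 0.25, "claw": 0},
  {"x": 3, "y": -27.4, "z": -7, "yaw": 0.28, "claw": 0},
])

```text
time_s: 13.65
tool_pos: [0.5299, -0.0361, 0.0857]
tool_rot: [-111.7, 89.9, 72.7]
contact_force: [0.6, -1.3, -3.7]
gripper_width: 0.0095
```

Emit:
drive_tool([
  {"x": 2, "y": 0, "z": 0, "yaw": 0, "claw": 0},
  {"x": 4, "y": 0, "z": 0, "yaw": 0, "claw": 0},
  {"x": 5, "y": 0, "z": 0, "yaw": 0, "claw": 0},
  {"x": 5.5, "y": 0, "z": 0, "yaw": 0, "claw": 0},
  {"x": 6, "y": 0, "z": 0, "yaw": 0, "claw": 0},
  {"x": 6, "y": 0, "z": 0, "yaw": 0, "claw": 0},
  {"x": 6, "y": 0, "z": 0, "yaw": 0, "claw": 0},
  {"x": 6, "y": 0, "z": 0, "yaw": 0, "claw": 0},
])

```text
time_s: 14.65
tool_pos: [0.5302, -0.0361, 0.0261]
tool_rot: [-130.0, 89.9, 54.4]
contact_force: [-1.1, 0.4, -3.6]
gripper_width: 0.0095
```

```bash
python3 - <<'E'
from h import *
go((.53,-.04,.003),-86)
s=r.sense();print(s["contact_force"],s["gripper_width"],s["q"])
E
```

```text
t 14.65 pos [ 0.5302 -0.0361  0.0261] yDir -85.6 shift cm [2.31 0.39 0.06]
turn rad 0.006
[-1.14559714  0.4278801  -3.59119748] 0.009451360284744175 [-12.13659493  14.62730103  12.79514144 111.88291369  -4.0825132
  53.84396633 -82.96905989]
```

Emit:
drive_tool([
  {"x": 1.0, "y": 0, "z": 0, "yaw": 0, "claw": 0},
  {"x": 1.6, "y": 0, "z": 0, "yaw": 0, "claw": 0},
  {"x": 1.9, "y": 0, "z": 0, "yaw": 0, "claw": 0},
  {"x": 2.05, "y": 0, "z": 0, "yaw": 0, "claw": 0},
  {"x": 2.15, "y": 0, "z": 0, "yaw": 0, "claw": 0},
  {"x": 2.25, "y": 0, "z": 0, "yaw": 0, "claw": 0},
  {"x": 2.3, "y": 0, "z": 0, "yaw": 0, "claw": 0},
  {"x": 2.3, "y": 0, "z": 0, "yaw": 0, "claw": 0},
])

```text
time_s: 15.65
tool_pos: [0.5303, -0.036, 0.0031]
tool_rot: [-130.5, 89.9, 53.9]
contact_force: [-0.2, -0.7, -4.3]
gripper_width: 0.0094
```

Emit:
drive_tool([
  {"x": 0.05, "y": 0, "z": 0, "yaw": 0, "claw": 0},
  {"x": 0.1, "y": 0, "z": 0, "yaw": 0, "claw": 0},
  {"x": 0.15, "y": 0, "z": 0, "yaw": 0, "claw": 0},
  {"x": 0.2, "y": 0, "z": 0, "yaw": 0, "claw": 0},
  {"x": 0.2, "y": 0, "z": 0, "yaw": 0, "claw": 0},
  {"x": 0.2, "y": 0, "z": 0, "yaw": 0, "claw": 0},
  {"x": 0.2, "y": 0, "z": 0, "yaw": 0, "claw": 0},
  {"x": 0.2, "y": 0, "z": 0, "yaw": 0, "claw": 0},
])

```text
time_s: 16.65
tool_pos: [0.5304, -0.0361, 0.0026]
tool_rot: [-129.4, 89.9, 54.9]
contact_force: [-8.5, -0.1, 15.6]
gripper_width: 0.0095
```

On the bench. Next: open fully, rise a little, then tip it over towards +y with one finger.

Emit:
drive_tool([
  {"x": -0.1, "y": 0, "z": 0, "yaw": 0, "claw": 8.6},
  {"x": -0.1, "y": 0, "z": 0, "yaw": 0, "claw": 8.6},
  {"x": -0.1, "y": 0, "z": 0, "yaw": 0, "claw": 8.6},
  {"x": -0.1, "y": 0, "z": 0, "yaw": 0, "claw": 8.6},
  {"x": -0.1, "y": 0, "z": 0, "yaw": 0, "claw": 8.6},
  {"x": -0.1, "y": 0, "z": 0, "yaw": 0, "claw": 8.6},
  {"x": -0.1, "y": 0, "z": 0, "yaw": 0, "claw": 8.6},
  {"x": -0.1, "y": 0, "z": 0, "yaw": 0, "claw": 8.6},
])

```text
time_s: 17.65
tool_pos: [0.5304, -0.0361, 0.0036]
tool_rot: [-129.1, 89.9, 55.2]
contact_force: [-0.6, 0.5, -0.0]
gripper_width: 0.081
```

Emit:
drive_tool([
  {"x": -0.5, "y": 0, "z": 0, "yaw": 0, "claw": 8.6},
  {"x": -1, "y": 0, "z": 0, "yaw": 0, "claw": 8.6},
  {"x": -1, "y": -1.5, "z": 0, "yaw": 0, "claw": 8.6},
  {"x": -1, "y": -3, "z": 0, "yaw": 0, "claw": 8.6},
  {"x": -1, "y": -3.6, "z": 0, "yaw": 0, "claw": 8.6},
  {"x": -1, "y": -4.2, "z": 0, "yaw": 0, "claw": 8.6},
  {"x": -1, "y": -4.8, "z": 0, "yaw": 0, "claw": 8.6},
  {"x": -1, "y": -5.4, "z": 0, "yaw": 0, "claw": 8.6},
])

```text
time_s: 18.65
tool_pos: [0.5262, 0.0179, 0.0136]
tool_rot: [-128.1, 89.9, 56.2]
contact_force: [0.5, 0.2, 0.3]
gripper_width: 0.0862
```

```bash
python3 - <<'E'
from h import *
w=r.camera("wrist");b=r.camera("side");a=r.camera("scene")
f=lambda c,t,h,l,wd,s:cv2.resize(c["color"][t:t+h,l:l+wd,::-1],s,interpolation=cv2.INTER_CUBIC)
cv2.imwrite("pics/g.png",np.vstack([np.hstack([f(a,150,150,200,200,(400,300)),f(b,150,150,220,200,(400,300))]),np.hstack([f(w,0,420,0,560,(400,300)),np.zeros((300,400,3),np.uint8)])]))
go((.53,-.04,.003),-86)
s=r.sense();print(s["contact_force"],s["gripper_width"])
E
```

```text
t 18.8 pos [0.5263 0.0179 0.0137] yDir -85.6 shift cm [1.06 5.81 0.07]
turn rad 0.007
[-0.51515688  0.53075     0.89265252] 0.08570371153677359
```

View pics/g.png

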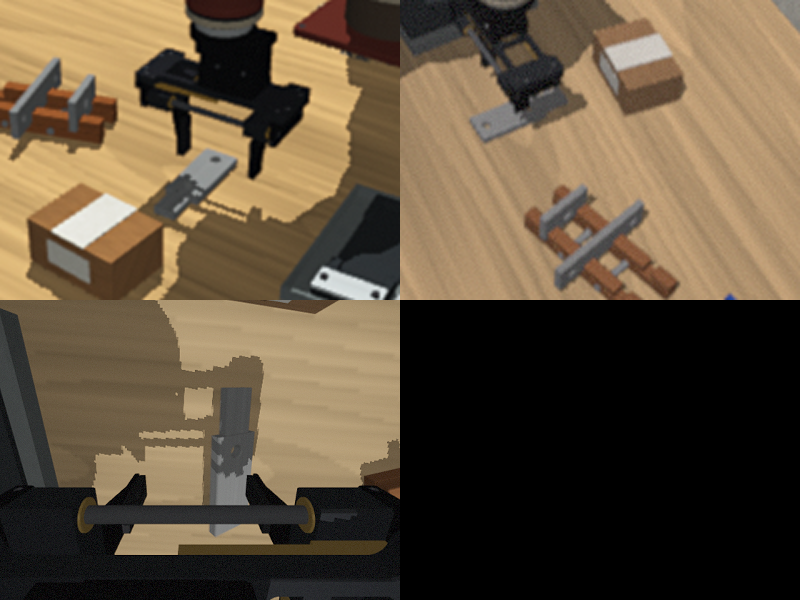

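The plate lies flat between the fingers, at wrist-panel cols 212–250 with the tongue up towards +x, and it touches nothing. I'll back off upward and measure it and the nest numerically.

Emit:
drive_tool([
  {"x": -2, "y": 0, "z": 0, "yaw": 0, "claw": 7.5},
  {"x": -5, "y": 0, "z": 0, "yaw": 0, "claw": 7.5},
  {"x": -9, "y": 0, "z": 2, "yaw": 0, "claw": 7.5},
  {"x": -13, "y": 0, "z": 4, "yaw": 0, "claw": 7.5},
  {"x": -15, "y": 0, "z": 6, "yaw": 0, "claw": 7.5},
  {"x": -15, "y": -2, "z": 7, "yaw": 0, "claw": 7.5},
  {"x": -15, "y": -3, "z": 7, "yaw": 0, "claw": 7.5},
  {"x": -15, "y": -3, "z": 7, "yaw": 0, "claw": 7.5},
])

```text
time_s: 19.8
tool_pos: [0.4541, 0.0426, 0.1634]
tool_rot: [-124.3, 89.9, 60.2]
contact_force: [0.8, 0.2, 0.3]
gripper_width: 0.0748
```

```bash
cat > m.py <<'E'
from h import *
np.set_printoptions(precision=4,suppress=True)
w=r.camera("wrist");a=r.camera("scene");b=r.camera("side")
for n,c in(("wrist",w),("scene",a),("side",b)):
  for th,z in dict(plate=.005,plate_tip=.005,nest_home=.015,nest_lay=.015,nest_bar=.023).items():
    for d in r.pinpoint(th,c)[:3]: print(n,th,round(d["conf"],2),np.round(d["point"]),atz(c,d["point"],z))
for d in r.silhouettes("plate",w)[:3]:
    ys,xs=np.nonzero(d["mask"]); 
    P=np.array([atz(w,(y,x),.01)[:2] for y,x in zip(ys,xs)]); m=P.mean(0)
    u=np.linalg.svd(P-m,full_matrices=False)[2][0]; u*=np.sign(u[0]); v=np.array([-u[1],u[0]])
    s=(P-m)@u;t=(P-m)@v
    print(round(d["conf"],2),d["bbox"],"mean",m,"ang",np.degrees(np.arctan2(u[1],u[0])),"along",s.min(),s.max(),"across",t.min(),t.max())
go((.53,0,.0),-86)
cv2.imwrite("pics/"+__import__("sys").argv[1],cv2.resize(w["color"][:,:,::-1],(784,588)))
E
python3 m.py h.png
```

```text
wrist plate 0.77 [139. 326.] [ 0.5173 -0.0119  0.005 ]
wrist plate_tip 0.96 [ 51. 326.] [ 0.6083 -0.0007  0.005 ]
wrist plate_tip 0.74 [101. 109.] [0.5405 0.2354 0.005 ]
wrist nest_home 0.96 [ 94. 104.] [0.5469 0.2346 0.015 ]
wrist nest_lay 0.96 [129. 108.] [0.5101 0.2334 0.015 ]
wrist nest_lay 0.48 [98. 27.] [0.5357 0.3185 0.015 ]
wrist nest_bar 0.86 [273. 104.] [0.3315 0.2508 0.023 ]
wrist nest_bar 0.61 [25. 87.] [0.6098 0.2406 0.023 ]
wrist nest_bar 0.36 [138. 326.] [ 0.5198 -0.0082  0.023 ]
scene plate 0.97 [198. 130.] [ 0.6312 -0.4964  0.005 ]
scene plate 0.68 [238. 303.] [ 0.5132 -0.0037  0.005 ]
scene plate_tip 0.84 [254. 283.] [ 0.595  -0.0067  0.005 ]
scene plate_tip 0.57 [201. 154.] [ 0.6038 -0.4301  0.005 ]
scene plate_tip 0.32 [269. 392.] [0.4991 0.2274 0.005 ]
scene nest_home 0.91 [224. 439.] [0.2755 0.2484 0.015 ]
scene nest_home 0.67 [282. 389.] [0.5548 0.2441 0.015 ]
scene nest_lay 0.91 [268. 394.] [0.5057 0.2327 0.015 ]
scene nest_lay 0.76 [217. 442.] [0.2391 0.2437 0.015 ]
scene nest_lay 0.24 [212. 220.] [ 0.5547 -0.2363  0.015 ]
scene nest_bar 0.91 [289. 379.] [0.5
[... 237 characters left out ...]
 plate_tip 0.94 [304. 383.] [ 0.6407 -0.3964  0.005 ]
side plate_tip 0.62 [193. 301.] [0.6124 0.0101 0.005 ]
side nest_home 0.68 [169. 162.] [0.2725 0.2572 0.015 ]
side nest_lay 0.95 [153. 238.] [0.506  0.2284 0.015 ]
side nest_lay 0.88 [175. 149.] [0.2297 0.2482 0.015 ]
side nest_lay 0.4 [195. 303.] [ 0.6107 -0.0042  0.015 ]
side nest_bar 0.66 [141. 267.] [0.6026 0.2339 0.023 ]
side nest_bar 0.65 [164. 182.] [0.3319 0.2436 0.023 ]
0.76 [305.7, 52.4, 347.5, 184.8] mean [ 0.5377 -0.0077] ang 4.430087830767371 along -0.06897437083628935 0.07089029571539182 across -0.022748357414111887 0.023401173095801996
t 20.75 pos [0.454  0.0422 0.1637] yDir -85.6 shift cm [16.37  4.82 -7.23]
turn rad 0.007
```

Plate: origin ≈ (0.519, -0.009), yaw 4.4°, matching the gripper. I'll go above it and then descend, feeling for the bench.

Emit:
drive_tool([
  {"x": 0, "y": 3, "z": -3, "yaw": 0, "claw": 7.5},
  {"x": 3, "y": 5.7, "z": -6.8, "yaw": 0, "claw": 7.5},
  {"x": 8, "y": 5.7, "z": -6.8, "yaw": 0, "claw": 7.5},
  {"x": 12, "y": 5.7, "z": -6.8, "yaw": 0, "claw": 7.5},
  {"x": 15, "y": 5.7, "z": -6.8, "yaw": 0, "claw": 7.5},
  {"x": 16.5, "y": 5.7, "z": -6.8, "yaw": 0, "claw": 7.5},
  {"x": 17, "y": 5.7, "z": -6.8, "yaw": 0, "claw": 7.5},
  {"x": 17, "y": 5.7, "z": -6.8, "yaw": 0, "claw": 7.5},
])

```text
time_s: 21.75
tool_pos: [0.527, -0.009, -0.0056]
tool_rot: [-142.0, 89.8, 42.4]
contact_force: [-0.8, -0.1, -0.1]
gripper_width: 0.0752
```

Emit:
drive_tool([
  {"x": 0.3, "y": 0, "z": 0, "yaw": 0, "claw": 7.5},
  {"x": 0.5, "y": 0, "z": 0, "yaw": 0, "claw": 7.5},
  {"x": 0.7, "y": 0, "z": 0, "yaw": 0, "claw": 7.5},
  {"x": 0.8, "y": 0, "z": 0, "yaw": 0, "claw": 7.5},
  {"x": 0.9, "y": 0, "z": 0, "yaw": 0, "claw": 7.5},
  {"x": 1.0, "y": 0, "z": 0, "yaw": 0, "claw": 7.5},
  {"x": 1.0, "y": 0, "z": 0, "yaw": 0, "claw": 7.5},
  {"x": 1.0, "y": 0, "z": 0, "yaw": 0, "claw": 7.5},
])

```text
time_s: 22.75
tool_pos: [0.527, -0.009, -0.0157]
tool_rot: [-141.6, 89.8, 42.8]
contact_force: [0.2, -0.6, 0.3]
gripper_width: 0.0752
```

Emit:
drive_tool([
  {"x": 0.1, "y": 0, "z": 0, "yaw": 0, "claw": 7.5},
  {"x": 0.2, "y": 0, "z": 0, "yaw": 0, "claw": 7.5},
  {"x": 0.25, "y": 0, "z": 0, "yaw": 0, "claw": 7.5},
  {"x": 0.3, "y": 0, "z": 0, "yaw": 0, "claw": 7.5},
  {"x": 0.35, "y": 0, "z": 0, "yaw": 0, "claw": 7.5},
  {"x": 0.4, "y": 0, "z": 0, "yaw": 0, "claw": 7.5},
  {"x": 0.4, "y": 0, "z": 0, "yaw": 0, "claw": 7.5},
  {"x": 0.4, "y": 0, "z": 0, "yaw": 0, "claw": 7.5},
])

```text
time_s: 23.75
tool_pos: [0.527, -0.009, -0.0196]
tool_rot: [-142.9, 89.8, 41.5]
contact_force: [1.1, 0.0, 0.6]
gripper_width: 0.0754
```

Emit:
drive_tool([
  {"x": 0.1, "y": 0, "z": 0, "yaw": 0, "claw": 7.5},
  {"x": 0.15, "y": 0, "z": 0, "yaw": 0, "claw": 7.5},
  {"x": 0.2, "y": 0, "z": 0, "yaw": 0, "claw": 7.5},
  {"x": 0.25, "y": 0, "z": 0, "yaw": 0, "claw": 7.5},
  {"x": 0.3, "y": 0, "z": 0, "yaw": 0, "claw": 7.5},
  {"x": 0.3, "y": 0, "z": 0, "yaw": 0, "claw": 7.5},
  {"x": 0.3, "y": 0, "z": 0, "yaw": 0, "claw": 7.5},
  {"x": 0.3, "y": 0, "z": 0, "yaw": 0, "claw": 7.5},
])

```text
time_s: 24.75
tool_pos: [0.527, -0.009, -0.0226]
tool_rot: [-142.7, 89.8, 41.6]
contact_force: [-0.2, 1.1, -0.8]
gripper_width: 0.075
```

Emit:
drive_tool([
  {"x": 0.05, "y": 0, "z": 0, "yaw": 0, "claw": 7.5},
  {"x": 0.15, "y": 0, "z": 0, "yaw": 0, "claw": 4},
  {"x": 0.15, "y": 0, "z": 0, "yaw": 0, "claw": 3.5},
  {"x": 0.15, "y": 0, "z": 0, "yaw": 0, "claw": 3.5},
  {"x": 0.15, "y": 0, "z": 0, "yaw": 0, "claw": 3.5},
  {"x": 0.15, "y": 0, "z": 0, "yaw": 0, "claw": 3.5},
  {"x": 0.15, "y": 0, "z": 0, "yaw": 0, "claw": 3.5},
  {"x": 0.15, "y": 0, "z": 0, "yaw": 0, "claw": 3.5},
], force=55)

```text
time_s: 25.75
tool_pos: [0.5271, -0.009, -0.0241]
tool_rot: [-143.8, 89.8, 40.6]
contact_force: [-0.2, -0.2, -0.3]
gripper_width: 0.043
```

Gripped at 43 mm. Lift and carry to behind and above the nest.

Emit:
drive_tool([
  {"x": -1, "y": 0, "z": 0, "yaw": 0, "claw": 3.5},
  {"x": -4, "y": 0, "z": 0, "yaw": 0, "claw": 3.5},
  {"x": -8, "y": -2, "z": 0.5, "yaw": 0, "claw": 3.5},
  {"x": -12, "y": -6, "z": 1, "yaw": 0, "claw": 3.5},
  {"x": -12.4, "y": -11, "z": 2, "yaw": 0, "claw": 3.5},
  {"x": -12.4, "y": -16, "z": 3, "yaw": 0, "claw": 3.5},
  {"x": -12.4, "y": -21, "z": 3.8, "yaw": 0, "claw": 3.5},
  {"x": -12.4, "y": -24.3, "z": 3.8, "yaw": 0, "claw": 3.5},
])

```text
time_s: 26.75
tool_pos: [0.4689, 0.2326, 0.1007]
tool_rot: [-134.8, 89.8, 49.7]
contact_force: [0.0, 0.4, -4.5]
gripper_width: 0.0431
```

```bash
sed -i 's/plate=.005,plate_tip=.005/nest=.004,mate=.015/; s/silhouettes("plate"/silhouettes("nest"/;s/,.01)\[:2\]/,.02)[:2]/' m.py; python3 m.py i.png | grep -v -E "scene|side"; python3 -c "
from h import *
s=r.sense();print(s['contact_force'],s['gripper_width'])"
```

```text
wrist nest 0.96 [132. 277.] [0.5391 0.2356 0.004 ]
wrist nest 0.32 [124. 278.] [0.5459 0.2359 0.004 ]
wrist mate 0.92 [130. 188.] [0.5351 0.3174 0.015 ]
wrist nest_home 0.66 [124. 278.] [0.5463 0.2359 0.015 ]
wrist nest_bar 0.97 [ 45. 280.] [0.6081 0.2389 0.023 ]
wrist nest_bar 0.66 [326. 248.] [0.332  0.2512 0.023 ]
0.96 [216.0, 312.9, 277.9, 341.3] mean [0.3226 0.2677] ang -59.05643730881783 along -0.02292983487540491 0.05035272567469513 across -0.015616325442567379 0.01806864764865981
0.78 [232.7, 1.7, 328.4, 231.7] mean [0.5839 0.2353] ang 11.298834674277835 along -0.1435173738476786 0.06098706415949674 across -0.04109867322646894 0.047080292075127095
t 27.7 pos [0.4703 0.2302 0.1003] yDir -85.6 shift cm [ 9.99 23.43 -4.16]
turn rad 0.007
[ 0.59252767 -0.75159735 -3.51431454] 0.043032629251159055
```

View pics/i.png

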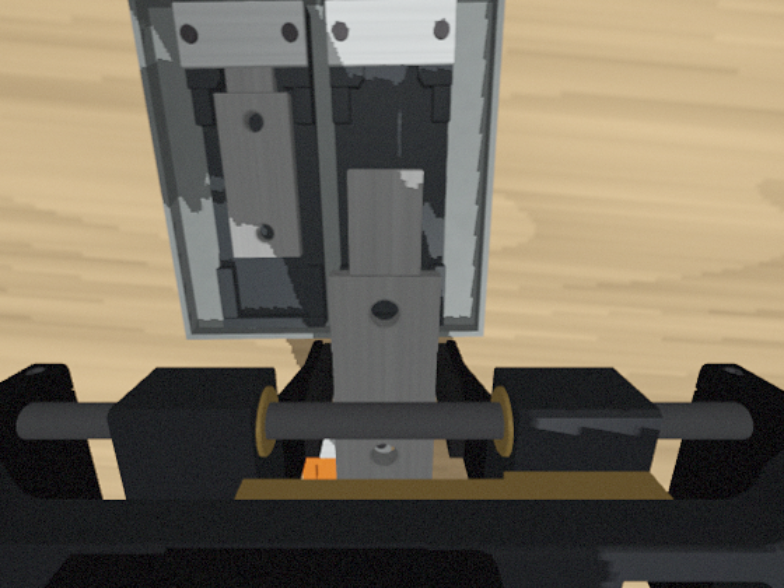

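The picture shows the plate held level and straight in line with the empty nest: bar at view rows 0–65, cols 327–457, ribs at about cols 350 and 432. The mate lies at left. I'll refine the nest line from the bar ends, the ribs and the mate mask.

```bash
python3 - <<'E'
from h import *
np.set_printoptions(precision=4,suppress=True)
w=r.camera("wrist"); g=cv2.cvtColor(w["color"],cv2.COLOR_RGB2GRAY).astype(int)
for row in (8,16,30,36,42):
    x=np.arange(225,335); L=g[row,225:335]; b=x[L>170]
    if len(b): print("bar",row,b.min(),b.max(),atz(w,(row,b.min()),.028),atz(w,(row,b.max()+1),.028))
for col in (245,270,290,310): 
    c=g[25:60,col]; k=25+int(np.argmin(np.diff(c))); print("bar near edge",col,k,atz(w,(k+1,col),.028))
for row in (60,70,78): print(row,g[row,228:330].tolist())
for th,z in(("mate",.02),):
  for d in r.silhouettes(th,w)[:1]:
    ys,xs=np.nonzero(d["mask"]);P=np.array([atz(w,(y,x),z)[:2] for y,x in zip(ys,xs)]).astype(np.float32)
    rc=cv2.minAreaRect(P*1000);print("mate",d["conf"],rc)
    e=[]
    for row in range(ys.min()+3,ys.max()-2,6):
        q=xs[ys==row];e.append((row,q.min(),q.max(),*(atz(w,(row,(q.min()+q.max()+1)/2),z)[:2].round(4))))
    print(e)
E
```

```text
bar 8 230 322 [0.631 0.277 0.028] [0.6363 0.2055 0.028 ]
bar 16 231 322 [0.6257 0.2761 0.028 ] [0.631  0.2048 0.028 ]
bar 30 236 321 [0.6164 0.2718 0.028 ] [0.6215 0.2044 0.028 ]
bar 36 241 321 [0.6125 0.2677 0.028 ] [0.6173 0.2039 0.028 ]
bar 42 241 321 [0.6083 0.2676 0.028 ] [0.6132 0.2033 0.028 ]
bar near edge 245 46 [0.605  0.2642 0.028 ]
bar near edge 270 47 [0.6058 0.2443 0.028 ]
bar near edge 290 47 [0.607  0.2283 0.028 ]
bar near edge 310 46 [0.6089 0.2124 0.028 ]
60 [94, 95, 95, 96, 91, 47, 46, 50, 46, 50, 51, 53, 50, 50, 56, 44, 46, 50, 45, 52, 51, 55, 53, 48, 50, 49, 36, 24, 29, 42, 51, 51, 53, 53, 56, 45, 55, 46, 50, 52, 52, 53, 47, 47, 50, 49, 54, 50, 49, 50, 50, 49, 52, 50, 57, 75, 77, 78, 70, 50, 50, 54, 51, 52, 53, 53, 52, 54, 44, 27, 30, 45, 52, 57, 53, 49, 52, 47, 56, 54, 53, 47, 49, 50, 52, 54, 55, 50, 54, 51, 49, 47, 75, 128, 152, 151, 150, 151, 151, 151, 151, 154]
70 [93, 93, 97, 93, 96, 91, 51, 49, 46, 47, 52, 50, 53, 53, 49, 53, 50, 47, 37, 34, 54, 48, 47, 49, 53, 54, 52, 48, 52, 51, 53, 51, 46, 52, 51, 54, 50, 53, 54, 46, 48, 51, 56, 50, 49, 51, 44, 49, 52, 51
[... 1735 characters left out ...]
0.3167)), (131, np.int64(157), np.int64(209), np.float64(0.5356), np.float64(0.3168)), (137, np.int64(158), np.int64(211), np.float64(0.5305), np.float64(0.3156)), (143, np.int64(160), np.int64(211), np.float64(0.5252), np.float64(0.3148)), (149, np.int64(160), np.int64(211), np.float64(0.5199), np.float64(0.3148)), (155, np.int64(161), np.int64(211), np.float64(0.5145), np.float64(0.3145)), (161, np.int64(162), np.int64(212), np.float64(0.509), np.float64(0.3136)), (167, np.int64(162), np.int64(212), np.float64(0.5035), np.float64(0.3137)), (173, np.int64(163), np.int64(213), np.float64(0.4979), np.float64(0.3129)), (179, np.int64(164), np.int64(214), np.float64(0.4923), np.float64(0.312))]
```

```bash
python3 - <<'E'
from h import *
w=r.camera("wrist")
print(w["cx"],w["cy"],np.round(w["R"],3).tolist())
print("tip top",atz(w,(121,275),.1345),"shoulders",atz(w,(196,275),.1345))
for z in(.016,.02): print("rib mid",atz(w,(70,276.6),z))
go((.516,.2337,-.0141),-85.6)
E
```

```text
274.2565343857803 209.18011695207088 [[0.076, -0.997, -0.002], [-0.951, -0.073, 0.301], [-0.3, -0.02, -0.954]]
tip top [0.55166765 0.23613444 0.1345    ] shoulders [0.51239251 0.23313011 0.1345    ]
rib mid [0.59188843 0.23783274 0.016     ]
rib mid [0.59132747 0.23781016 0.02      ]
t 27.85 pos [0.4703 0.2302 0.1003] yDir -85.6 shift cm [11.45  0.02 -4.55]
turn rad -0.0
```

Emit:
drive_tool([
  {"x": 0, "y": 0.1, "z": -2, "yaw": 0, "claw": 3.5},
  {"x": 2, "y": 0.1, "z": -4, "yaw": 0, "claw": 3.5},
  {"x": 5, "y": 0.1, "z": -4.6, "yaw": 0, "claw": 3.5},
  {"x": 7, "y": 0.1, "z": -4.6, "yaw": 0, "claw": 3.5},
  {"x": 8.5, "y": 0.1, "z": -4.6, "yaw": 0, "claw": 3.5},
  {"x": 8.5, "y": 0.1, "z": -4.6, "yaw": 0, "claw": 3.5},
  {"x": 8.5, "y": 0.1, "z": -4.6, "yaw": 0, "claw": 3.5},
  {"x": 8.5, "y": 0.1, "z": -4.6, "yaw": 0, "claw": 3.5},
])

```text
time_s: 28.85
tool_pos: [0.5171, 0.2333, 0.0164]
tool_rot: [-147.3, 89.7, 37.1]
contact_force: [-1.0, 0.6, -3.2]
gripper_width: 0.0432
```

```bash
python3 - <<'E'
from h import *
w=r.camera("wrist")
save(w,"j.png",None,1.4)
g=cv2.cvtColor(w["color"],cv2.COLOR_RGB2GRAY).astype(int)
for row in (45,55,65,75,85,100,115,130): 
    d=np.diff(cv2.GaussianBlur(g[row].astype(np.float32)[None],(5,1),0)[0][190:360]); k=np.argsort(-abs(d))[:8]+190; print(row,sorted(k.tolist()))
go((.516,.2327,-.0141),-85.6);print(r.sense()["contact_force"])
E
```

```text
45 [208, 209, 244, 245, 246, 340, 341, 342]
55 [196, 197, 209, 251, 252, 339, 340, 341]
65 [190, 255, 256, 319, 329, 330, 331, 340]
75 [190, 215, 232, 317, 318, 333, 334, 335]
85 [190, 191, 199, 257, 258, 338, 339, 340]
100 [191, 192, 193, 200, 261, 337, 338, 339]
115 [201, 202, 214, 215, 324, 327, 335, 336]
130 [203, 217, 247, 268, 269, 300, 301, 302]
t 28.9 pos [0.517  0.2332 0.0163] yDir -85.6 shift cm [3.04 0.05 0.12]
turn rad -0.0
[ 0.22000155 -0.59207593 -4.08207064]
```

View pics/j.png

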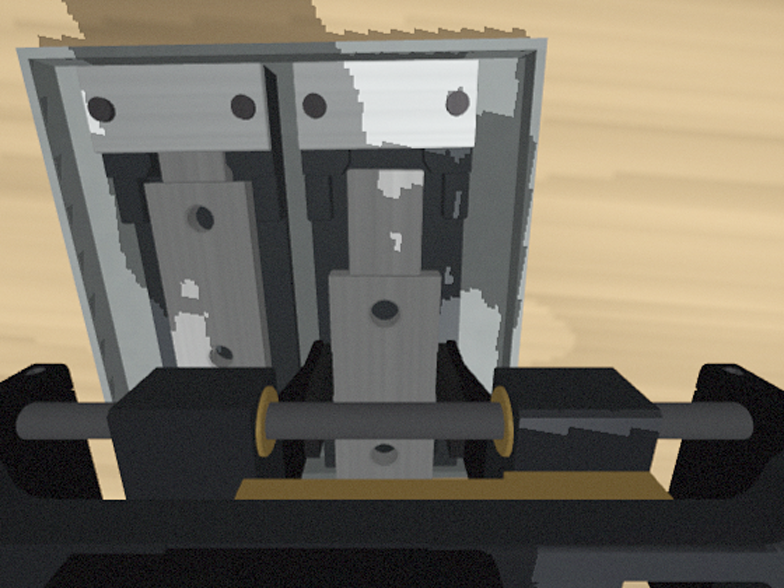

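The tongue (cols 348–423) is centred on the slot mouth (348–424) and between the ribs (332 and 443), with its tip short of the bar. I'll lower it to the floor.

Emit:
drive_tool([
  {"x": 1, "y": 0.05, "z": 0.1, "yaw": 0, "claw": 3.5},
  {"x": 1.8, "y": 0.05, "z": 0.1, "yaw": 0, "claw": 3.5},
  {"x": 2.3, "y": 0.05, "z": 0.1, "yaw": 0, "claw": 3.5},
  {"x": 2.6, "y": 0.05, "z": 0.1, "yaw": 0, "claw": 3.5},
  {"x": 2.75, "y": 0.05, "z": 0.1, "yaw": 0, "claw": 3.5},
  {"x": 2.85, "y": 0.05, "z": 0.1, "yaw": 0, "claw": 3.5},
  {"x": 2.9, "y": 0.05, "z": 0.1, "yaw": 0, "claw": 3.5},
  {"x": 2.9, "y": 0.05, "z": 0.1, "yaw": 0, "claw": 3.5},
])

```text
time_s: 29.9
tool_pos: [0.5162, 0.2327, -0.0126]
tool_rot: [-147.5, 89.7, 36.9]
contact_force: [-0.1, -0.2, -4.0]
gripper_width: 0.0434
```

Emit:
drive_tool([
  {"x": 0.05, "y": 0, "z": 0, "yaw": 0, "claw": 3.5},
  {"x": 0.1, "y": 0, "z": 0, "yaw": 0, "claw": 3.5},
  {"x": 0.15, "y": 0, "z": 0, "yaw": 0, "claw": 3.5},
  {"x": 0.15, "y": 0, "z": 0, "yaw": 0, "claw": 3.5},
  {"x": 0.15, "y": 0, "z": 0, "yaw": 0, "claw": 3.5},
  {"x": 0.15, "y": 0, "z": 0, "yaw": 0, "claw": 3.5},
  {"x": 0.15, "y": 0, "z": 0, "yaw": 0, "claw": 3.5},
  {"x": 0.15, "y": 0, "z": 0, "yaw": 0, "claw": 3.5},
])

```text
time_s: 30.9
tool_pos: [0.5163, 0.2328, -0.014]
tool_rot: [-147.1, 89.7, 37.3]
contact_force: [-1.3, -0.6, -1.4]
gripper_width: 0.0432
```

Emit:
drive_tool([
  {"x": 0, "y": 0, "z": -0.4, "yaw": 0, "claw": 3.5},
  {"x": 0, "y": 0, "z": -0.9, "yaw": 0, "claw": 3.5},
  {"x": 0, "y": 0, "z": -1.4, "yaw": 0, "claw": 3.5},
  {"x": 0, "y": 0, "z": -1.9, "yaw": 0, "claw": 3.5},
  {"x": 0, "y": 0, "z": -2.4, "yaw": 0, "claw": 3.5},
  {"x": 0, "y": 0, "z": -2.8, "yaw": 0, "claw": 3.5},
  {"x": 0, "y": 0, "z": -3.2, "yaw": 0, "claw": 3.5},
  {"x": 0, "y": 0, "z": -3.2, "yaw": 0, "claw": 3.5},
], force=30)

```text
time_s: 31.9
tool_pos: [0.5485, 0.2352, -0.014]
tool_rot: [-148.4, 89.7, 36.0]
contact_force: [-0.5, 0.2, -2.9]
gripper_width: 0.0431
```

Emit:
drive_tool([
  {"x": 0, "y": 0, "z": -0.1, "yaw": 0, "claw": 3.5},
  {"x": 0, "y": 0, "z": -0.2, "yaw": 0, "claw": 3.5},
  {"x": 0, "y": 0, "z": -0.3, "yaw": 0, "claw": 3.5},
  {"x": 0, "y": 0, "z": -0.4, "yaw": 0, "claw": 3.5},
  {"x": 0, "y": 0, "z": -0.5, "yaw": 0, "claw": 3.5},
  {"x": 0, "y": 0, "z": -0.55, "yaw": 0, "claw": 3.5},
  {"x": 0, "y": 0, "z": -0.55, "yaw": 0, "claw": 3.5},
  {"x": 0, "y": 0, "z": -0.55, "yaw": 0, "claw": 3.5},
])

```text
time_s: 32.9
tool_pos: [0.554, 0.2356, -0.014]
tool_rot: [-148.5, 89.7, 35.9]
contact_force: [-1.4, 0.5, -3.7]
gripper_width: 0.0435
```

Emit:
drive_tool([
  {"x": 0, "y": 0, "z": -0.1, "yaw": 0, "claw": 3.5},
  {"x": 0, "y": 0, "z": -0.15, "yaw": 0, "claw": 3.5},
  {"x": 0, "y": 0, "z": -0.2, "yaw": 0, "claw": 3.5},
  {"x": 0, "y": 0, "z": -0.25, "yaw": 0, "claw": 3.5},
  {"x": 0, "y": 0, "z": -0.25, "yaw": 0, "claw": 3.5},
  {"x": 0, "y": 0, "z": -0.25, "yaw": 0, "claw": 3.5},
  {"x": 0, "y": 0, "z": -0.25, "yaw": 0, "claw": 3.5},
  {"x": 0, "y": 0, "z": -0.25, "yaw": 0, "claw": 3.5},
])

```text
time_s: 33.9
tool_pos: [0.5547, 0.2356, -0.0141]
tool_rot: [-120.0, 89.9, 64.4]
contact_force: [-8.1, -2.1, 3.8]
gripper_width: 0.0435
```

Emit:
drive_tool([
  {"x": 0, "y": 0, "z": -0.2, "yaw": 0, "claw": 3.5},
  {"x": 0, "y": 0, "z": -0.3, "yaw": 0, "claw": 3.5},
  {"x": 0, "y": 0, "z": -0.3, "yaw": 0, "claw": 3.5},
  {"x": 0, "y": 0, "z": 0, "yaw": 0, "claw": 3.5},
  {"x": 0, "y": 0, "z": 0, "yaw": 0, "claw": 6.2},
  {"x": 0, "y": 0, "z": 0, "yaw": 0, "claw": 6.2},
  {"x": 0, "y": 0, "z": 0, "yaw": 0, "claw": 6.2},
  {"x": 0, "y": 0, "z": 0, "yaw": 0, "claw": 6.2},
])

```text
time_s: 34.9
tool_pos: [0.555, 0.2357, -0.0139]
tool_rot: [-126.7, 89.8, 57.7]
contact_force: [0.1, -0.0, -0.2]
gripper_width: 0.0614
```

Emit:
drive_tool([
  {"x": 0, "y": 0, "z": 0, "yaw": 0, "claw": 6.2},
  {"x": -1, "y": 0, "z": 0, "yaw": 0, "claw": 6.2},
  {"x": -3, "y": 0, "z": 0, "yaw": 0, "claw": 6.2},
  {"x": -6, "y": 0, "z": 0, "yaw": 0, "claw": 6.2},
  {"x": -10, "y": 0, "z": 2, "yaw": 0, "claw": 6.2},
  {"x": -14, "y": 0, "z": 6, "yaw": 0, "claw": 6.2},
  {"x": -15, "y": 0, "z": 8, "yaw": 0, "claw": 6.2},
  {"x": -15, "y": 0, "z": 8, "yaw": 0, "claw": 6.2},
])

```text
time_s: 35.9
tool_pos: [0.4751, 0.2299, 0.1387]
tool_rot: [-139.9, 89.6, 44.5]
contact_force: [-0.5, -1.0, -0.6]
gripper_width: 0.0616
```

```bash
python3 - <<'E'
from h import *
np.set_printoptions(precision=4,suppress=True)
w=r.camera("wrist");save(w,"k.png",None,1.4)
for th,z in dict(plate=.015,mate=.015,nest_home=.015,nest_bar=.023).items():
  for d in r.pinpoint(th,w)[:3]: print(th,round(d["conf"],2),np.round(d["point"]),atz(w,d["point"],z))
for th in("plate","mate"):
 for d in r.silhouettes(th,w)[:2]:
  ys,xs=np.nonzero(d["mask"]);P=np.array([atz(w,(y,x),.02)[:2] for y,x in zip(ys,xs)]);m=P.mean(0)
  u=np.linalg.svd(P-m,full_matrices=False)[2][0];u*=np.sign(u[0]);s=(P-m)@u;v=np.array([-u[1],u[0]]);t=(P-m)@v
  print(th,round(d["conf"],2),d["bbox"],m,np.degrees(np.arctan2(u[1],u[0])),"tail",m+u*s.min(),"end",m+u*s.max(),t.min(),t.max())
s=r.sense();print(s["time_s"],s["tool_pos"],s["contact_force"],s["gripper_width"])
E
```

```text
plate 0.81 [131. 279.] [0.5448 0.2313 0.015 ]
nest_home 0.85 [343. 248.] [0.2739 0.2499 0.015 ]
nest_bar 0.7 [311. 249.] [0.3294 0.2509 0.023 ]
plate 0.92 [253.3, 64.3, 298.6, 180.4] [0.5531 0.2354] 4.240312147103715 tail [0.4965 0.2312] end [0.6078 0.2395] -0.022148159696021325 0.02234300430460305
mate 0.6 [165.5, 65.2, 223.3, 180.7] [0.5438 0.3173] 5.059154863608478 tail [0.4868 0.3123] end [0.5997 0.3223] -0.02393581328046813 0.024167245206962628
36.25 [0.4752 0.2289 0.1352] [0.0518 0.5074 0.5177] 0.06206700084405583
```

Plate and mate have equal tail rows in the wrist view (180.4 and 180.7), so the plate sits as deep as the plate already home. Sideways it is within about 1 mm of the bar's middle. Handing in.

```bash
python3 -c "
from workcell import r
print(r.sense()['time_s'],r.sign_off())"
```

```text
the job is handed in; nothing more can be done
36.25 None
```

The plate is in the empty nest, home against the stops and let go. I handed the job in at 36.25 s; no verdict was reported.

**What I did:** I took the plate from the rack, stood it on edge on the clear bench and tipped it flat with one finger. I then took it again by its long sides, lowered it behind the keeper bar and slid it in until I felt the stops, with about 8 N back. After that I opened the fingers and rose clear.

**Last checks:**
- **Depth:** The plate's tail end is level with that of the plate in the other nest (image rows 180.4 and 180.7). The gripper stopped where I had calculated home to be. A rougher measurement from the two outlines put the plate about 3 mm further in than the other one; I trusted the other two signs.
- **Sideways and angle:** It is within about 1 mm of the bar's middle, at 4.2° against about 4.4° for the nest.
- **Clear of the robot:** The force reading after release was about zero and the arm stands clear.

**Not checked or disagreed:**
- **Fingertip height:** The fingertips proved to be roughly 30 mm higher than the reported tool position implies. The first two grasps therefore closed above the plate, without disturbing it. I corrected this from the pictures.
- **Final picture:** It was refused because the viewing limit was reached, so the last checks are by numbers only.
- **Other parts:** I did not measure the bar, short plate and carton again at the end. No unexpected contact force showed after any move.

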